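# Mark the third gap of the tin rack and push the tin into it

## Robot

A 7-joint arm with a two-finger parallel gripper is mounted at the origin on a cart in front of the work surface, level with it; the furniture and walls round the work are solid. World frame = base frame: x ahead of the robot, y to its left, z up, the work surface at z = 0. Lengths are in m, angles in rad, forces in N, time in s.
With the tool pointing down it reaches from about 0.35 to 0.9 m from the base axis. Payload 8.1 kg.
Tool frame: the origin (TCP) lies at the very end of the fingers, on their centre line; the grasp point (between the pads) lies 19 mm behind it (env.tcp_to_grasp is the distance from the TCP to the grasp point, in m); z points along the fingers, y is the line along which they close (so a half turn about z gives the same grasp; the last joint's range is limited). The gripper opens to 85 mm and grips with 20 to 120 N. Pads are 22 mm wide; open, the fingers measure 114 mm over their backs; the gripper's body (76 mm by 85 mm) begins 54 mm behind the grasp point. The pads swing forward as they close: fully open they stand 13 mm farther back than shut.
Start: joints at [1.13, 0.434, 0.025, 1.573, -0.012, 1.134, -0.075], TCP at [0.207, -0.59, 0.231] pointing down, gripper open.
Joint ranges: [-2.62, 2.62], [-0.44, 2.09], [-1.27, 1.32], [0.08, 2.57], [-1.32, 4.46], [0.12, 2], [-2.74, 2.74]. Speed limits (rad/s): [2.22, 2.22, 3.01, 3.01, 3.14, 3.14, 3.14].

## Interface

Orientations are given as a rotation vector (axis times angle).
In Python, from plant import get_state, viewer, job, env gives the robot as it stands. The module is installed in compiled form; this text tells all that it offers.
- The arm moves only by the shell command python3 -m handwheel 'ROWS' [OPENING] [FORCE]. ROWS is JSON, a list of rows, each an object of numbers: "x", "y", "z": the shift along the tool's x, y, z in mm; "wx", "wy", "wz": the turn, a rotation vector about the tool's x, y, z in degrees. In form: [{"x": .., "y": .., "z": .., "wx": .., "wy": .., "wz": ..}, ...]. A call has 1 to 10 rows; each row shifts and turns the commanded pose from where the row before left it, along the tool's axes as they then stand; what a row does not reach is not made up. A row lasts 1/10 s, in which the tool goes at most 50 mm and 8.59 degrees, less where a joint would pass 70% of its speed; a pose out of reach is approached as far as the arm can. A call with a gripper value outside its range is refused whole. OPENING is the finger opening in mm, from 0 to 85.4, set as the call begins (- or left out, the last holds). The fingers move at their own pace and stop on an object; FORCE is the grip in N (left out, the last holds). Time passes only in rows, so rows that do not move let the fingers close. It gives the time, the measured TCP pose, the force, the opening and the grip force at its end, in the units of the state.
- get_state(): the state, without advancing time (a new reading comes with each control period).
- viewer.read_camera(name): name is "scene" or "top" or "wrist"; returns the picture (400x640x3 uint8, red, green, blue); there is no depth.
- viewer.get_calibration(name): a dict with "fx", "fy", "cx", "cy" (pixels), "extrinsics" (4x4, takes a point from world to camera coordinates); the wrist camera has in their place "mount" (4x4, takes a point from camera to tool coordinates, whose origin is the TCP and whose axes are the flange's). Camera axes: x right, y down, z forward; pixel columns grow to the right and rows downward; lengths in m; the calibration is good to about 2 mm. A picture is of the moment at which its call begins: read the wrist's pose just before it. get_calibration takes no time and is no camera call.
- job.sign_off(): hands the job in; it is judged then, once.
Trained networks look in the newest picture that a camera, given by its name, has taken for a name from the list of things; names that differ only in an ending like _2 or _b are one class to them, and where a whole thing is asked for, a point or a joint stands for the part that bears it (a point fixed in the world has none). Each returns a list of dicts, best first, with "score" (0 to 1); they miss things now and then, are a little off and sometimes report something else, mostly with a low value. They report only what shows in the picture. A call takes as long as a camera call. They do not tell look-alikes from the thing itself.
- viewer.boxes_of(name, camera): "point" ([column, row] in pixels, amid what is visible of it).
- viewer.trace(name, camera): "mask" (400x640 bool, what is visible of it) and "point" ([column, row] in pixels, amid what is visible of it).
- viewer.tip_of(name, camera): "point" ([column, row] in pixels: a listed point, or the origin of a listed thing).
The state is a dict: "time_s": time; "qpos": joint angles; "qvel": joint speeds; "joint_efforts": joint torques, N m; "position": TCP position; "orientation": TCP orientation; "wrist_force": force on the tool from outside, world axes, zero at the start; "torque": the same for the moment, N m; "gripper_width": finger opening in m; "grasp_force": force on a finger pad.
Only numpy, scipy, OpenCV 4.12 (cv2) and the standard library are available. Lean on these libraries where they do the work, as an engineer would, in place of code of your own. Each camera call takes 0.05 s, during which the arm holds its last target. There are 200 camera calls.

## Task

Run a fingertip along the rail of the wooden tin rack from its left end (as the robot faces it), pushing the red marker past the first two gaps until it stands over the middle of the third gap from the left (count every gap, filled or empty). Then push the food tin that stands out in front of the rack along the worktop into that third gap until it rests against the rack's back, upright all the way and never lifted. Pick nothing up, and leave the honey jar, the mug, the egg box and the two tins already in the rack where they are.

Things in the scene. Friction and masses are not known exactly. Their poses are not given: they have to be found in the camera images.
- tin_rack: Low light-wood tin rack, fixed to the worktop, 390 mm wide. Origin: on the worktop under its rail's middle; x points away from the robot into the gaps, y left along the rail, z up. Five dividers 6 mm thick, 40 mm high at y = +192, +96, 0, -96, -192 mm leave four gaps 90 mm wide, open to -x; from the left (+y) their middles are at y = +144, +48, -48, -144 mm. Gaps 2 and 3 are empty
- rail_mid (a point): Middle of the steel rail along the rack's back: an 8 mm rod at rack x = 0, its axis 62 mm above the worktop, on bent ends at rack y = +207 and -207 mm
- back_board (a point): Middle of the front face of the rack's back board (rack x = -6 mm, 40 mm high), against which tins rest. The dividers run from it to rounded front ends at rack x = -91 mm. The gaps have no floor: a tin slides on the worktop itself
- marker (a joint): Position of the red marker along the rail, in m, growing to the right (-y of the rack): 0 at the rail's left end (rack y = +192 mm), so its rack y = 0.192 - value; 0.048, 0.144, 0.240, 0.336 over the middles of gaps 1 to 4; stops at 0.384. It starts left of the middle of gap 1, needs about 1.5 N to slide and stays where it is left
- marker_tab (a point): Middle of the upright tab of the red marker, 87 mm above the worktop. The tab is 16 mm wide along the rail and 12 mm across it, and stands from 71 to 105 mm above the worktop, on a 20 mm cube that rides on the rail (53 to 71 mm)
- tin: The tin to push: short round food tin, 76 mm across, 58 mm high, about 0.25 kg, standing on the worktop in front of the rack. Origin: centre of its underside; z up. Against the back board its centre is at rack x = -44 mm
- honey_jar: Round honey jar with a grey lid, 71 mm across, 82 mm high, also in front of the rack; leave it alone. Origin: centre of its underside
- rack_tin_1: Tin of the same kind already standing in the rack's first gap (76 mm across, 58 mm high); leave it. Origin: centre of its underside
- rack_tin_4: Tin of the same kind already standing in the rack's fourth gap; leave it. Origin: centre of its underside
- mug: White speckled mug, 88 mm across, 123 mm with its handle, 90 mm high, right of the rack; leave it. Origin: centre of its underside
- egg_box: Grey carton egg box, 106 x 156 mm, 72 mm high, on the left of the worktop; leave it. Origin: centre of its underside
Things that resemble listed ones, but are neither listed nor needed, are in the scene too. Leave any orange or turquoise look-alike of the tin alone.

How it is judged:
By the outcome, as a careful person would: the job done as asked, in the order asked, and still so for the second after the job is handed in, with the robot touching nothing.
It also fails if it takes over 69 s, if anything falls off the work surface, if the arm or the gripper's body presses on something with over 40 N, if the wrist force passes 120 N, or if a joint passes its speed limit or range.

## Working session

There is one attempt and no reset: what is moved stays moved. The work goes in short steps, Python scripts to look and compute and a shell command to move; the robot and the scene stay as the last step left them, time stands still between calls to the robot, and variables do not carry over. Pictures are saved under pics/ and viewed, at most 10 in all, crops included, and the job is handed in when it is done.

```bash
mkdir -p pics
cat > h.py <<'E'
import numpy as np,cv2
from plant import get_state,viewer,job,env
def ray(cam,p):
    c=viewer.get_calibration(cam);T=np.linalg.inv(np.array(c["extrinsics"]))
    d=T[:3,:3]@np.array([(p[0]-c["cx"])/c["fx"],(p[1]-c["cy"])/c["fy"],1]);return T[:3,3],d
def atz(cam,p,z):
    o,d=ray(cam,p);return o+d*(z-o[2])/d[2]
def proj(cam,P):
    c=viewer.get_calibration(cam);q=np.array(c["extrinsics"])@np.r_[P,1];return np.array([c["fx"]*q[0]/q[2]+c["cx"],c["fy"]*q[1]/q[2]+c["cy"]])
def save(cam,name):
    im=viewer.read_camera(cam);cv2.imwrite("pics/"+name,im[:,:,::-1]);return im
E
python3 - <<'E'
from h import *
s=get_state();print(s["time_s"],s["position"],s["orientation"],s["gripper_width"])
Z=dict(tin_rack=0,rail_mid=.062,back_board=.02,marker_tab=.087,tin=0,honey_jar=0,rack_tin_1=0,mug=0,egg_box=0)
for cam in("top","scene"):
    save(cam,cam+"0.png")
    for n,z in Z.items():
        for r in viewer.tip_of(n,cam)[:4]:
            print(cam,n,round(r["score"],2),np.round(r["point"]),np.round(atz(cam,r["point"],z),3))
print(get_state()["time_s"])
E
```

```text
0.0 [ 0.20689496 -0.58919971  0.2305185 ] [-3.09534549e+00 -5.27711067e-01  6.36755402e-04] 0.08516413022258995
top tin_rack 0.6 [323. 176.] [ 0.639 -0.049  0.   ]
top tin_rack 0.5 [210. 248.] [0.457 0.448 0.   ]
top rail_mid 0.63 [323. 165.] [ 0.643 -0.049  0.062]
top back_board 0.57 [324. 178.] [ 0.616 -0.043  0.02 ]
top tin 0.8 [365. 232.] [ 0.336 -0.104  0.   ]
top tin 0.61 [357. 152.] [ 0.719 -0.227  0.   ]
top tin 0.57 [394. 203.] [ 0.423 -0.261  0.   ]
top tin 0.49 [408. 232.] [ 0.286 -0.254  0.   ]
top honey_jar 0.66 [284. 232.] [0.432 0.175 0.   ]
top rack_tin_1 0.79 [288. 193.] [0.605 0.109 0.   ]
top rack_tin_1 0.73 [362. 180.] [ 0.569 -0.187  0.   ]
top mug 0.75 [416. 160.] [ 0.6   -0.438  0.   ]
top egg_box 0.68 [211. 246.] [0.459 0.441 0.   ]
scene tin_rack 0.64 [320. 194.] [ 0.646 -0.054  0.   ]
scene rail_mid 0.72 [318. 184.] [ 0.647 -0.043  0.062]
scene back_board 0.6 [323. 193.] [ 0.631 -0.056  0.02 ]
scene marker_tab 0.63 [278. 194.] [0.653 0.129 0.087]
scene tin 0.79 [397. 209.] [ 0.416 -0.267  0.   ]
scene tin 0.68 [344. 167.] [ 0.732 -0.226  0.   ]
scene tin 0.62 [412. 228.] [ 0.307 -0.253  0.   ]
scene honey_jar 0.96 [299. 250.] [0.442 0.16  0.   ]
scene honey_jar 0.58 [360. 193.] [ 0.567 -0.198  0.   ]
scene rack_tin_1 0.67 [290. 219.] [0.59  0.116 0.   ]
scene rack_tin_1 0.59 [359. 193.] [ 0.567 -0.19   0.   ]
scene mug 0.81 [399. 168.] [ 0.605 -0.425  0.   ]
scene egg_box 0.72 [226. 284.] [0.443 0.447 0.   ]
1.0
```

View pics/top0.png

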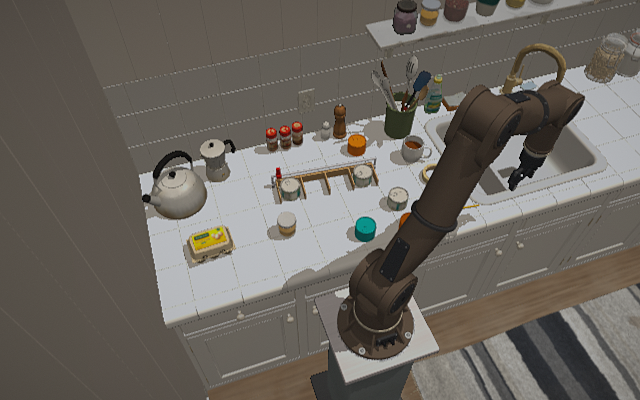

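View pics/scene0.png

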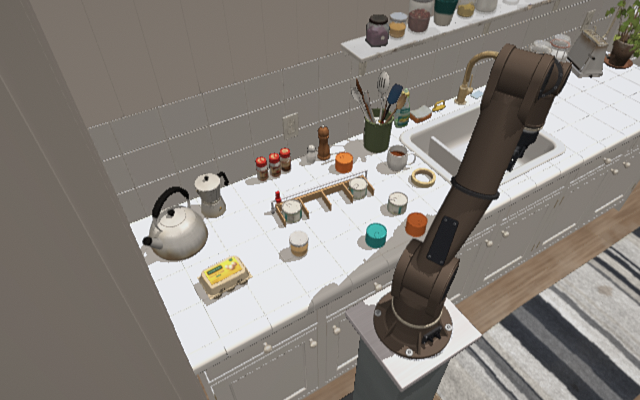

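Top and scene views: the rack is at about (320,190), with the marker at its left end at scene (278,197). Tin candidates in the scene view are the white-label tin (397,203), turquoise (376,235), orange (415,224) and orange behind the rack (344,162). The white-label tin fits, since it matches the rack tins and stands in front. I'll confirm it in a crop.

Run:
```python
from h import *
im=cv2.imread("pics/scene0.png")[150:260,262:432]
cv2.imwrite("pics/crop0.png",cv2.resize(im,None,fx=4.7,fy=4.7,interpolation=cv2.INTER_CUBIC))
print(np.round(viewer.get_calibration("wrist")["mount"],3),viewer.get_calibration("wrist")["fx"], viewer.get_calibration("scene")["fx"])
for c in("top","scene"):print(ray(c,(320,200))[0])
```

```text
[[ 0.    -0.965 -0.261  0.066]
 [ 1.     0.     0.001 -0.   ]
 [-0.001 -0.261  0.965 -0.143]
 [ 0.     0.     0.     1.   ]] 299.03811964383146 460.8954966911257
[-0.61362191  0.4050446   1.58282071]
[-0.48792126  0.63896484  1.3164207 ]
```

View pics/crop0.png

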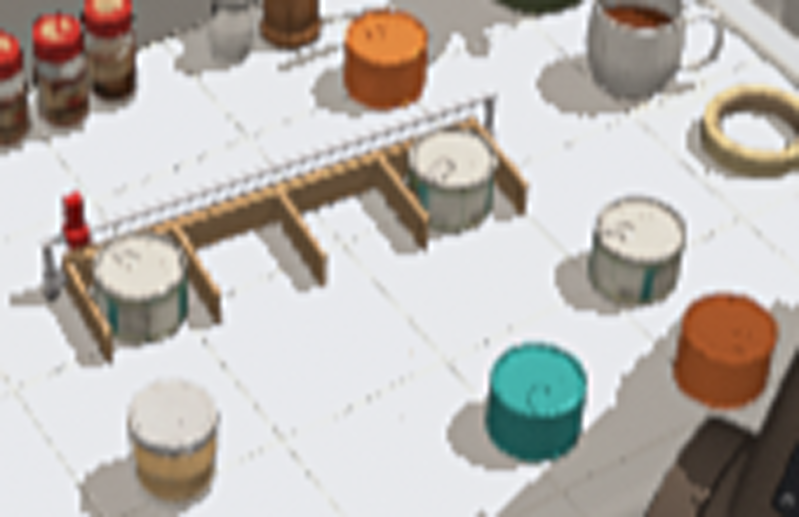

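The crop confirms it: the target tin is the cream-lidded one with a white label at crop (637,250), and the turquoise and orange ones are look-alikes. Next I move to a wrist-camera viewpoint over the rack.

```bash
python3 -m handwheel '[{"x":30,"y":-24,"z":-8},{"x":36,"y":-28,"z":-8},{"x":36,"y":-28,"z":-8},{"x":36,"y":-28,"z":-8},{"x":36,"y":-28,"z":-8},{"x":36,"y":-28,"z":-8},{"x":36,"y":-28,"z":-8},{"x":36,"y":-28,"z":-8},{"x":36,"y":-28,"z":-6},{"x":36,"y":-28}]' 0
python3 -m handwheel '[{"x":36,"y":-28},{"x":36,"y":-28},{"x":36,"y":-28},{"x":36,"y":-28},{"wz":8},{"wz":8},{"wz":8},{}]'
python3 - <<'E'
from h import *
cat='''
from scipy.spatial.transform import Rotation as R
def wpose():
    s=get_state();T=np.eye(4);T[:3,:3]=R.from_rotvec(s["orientation"]).as_matrix();T[:3,3]=s["position"]
    return T@np.array(viewer.get_calibration("wrist")["mount"])
def watz(T,p,z):
    c=viewer.get_calibration("wrist");d=T[:3,:3]@np.array([(p[0]-c["cx"])/c["fx"],(p[1]-c["cy"])/c["fy"],1]);o=T[:3,3]
    return o+d*(z-o[2])/d[2]
'''
open("h.py","a").write(cat);exec(cat)
T=wpose();np.save("T1.npy",T);save("wrist","w1.png")
Z=dict(tin_rack=0,rail_mid=.062,back_board=.02,marker_tab=.087,tin=0,honey_jar=0,rack_tin_1=0,mug=0,egg_box=0)
for n,z in Z.items():
    for r in viewer.tip_of(n,"wrist")[:4]:
        print(n,round(r["score"],2),np.round(r["point"]),np.round(watz(T,r["point"],z),3))
for p in((272.6,201.7),(366.3,171.1)):print(atz("scene",p,.066))
E
```

```text
[0.64858683 0.15602341 0.066     ]
[ 0.60387535 -0.24756713  0.066     ]$[0]: bad value
$[0]: bad value
```

View pics/w1.png

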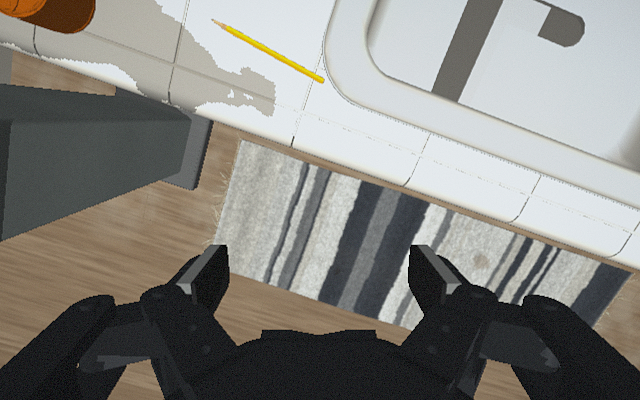

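The moves were refused, so this picture only shows the start area (sink edge and rug). The rows probably need all six keys.

```bash
python3 -m handwheel '[{"x":30,"y":-24,"z":-8,"wx":0,"wy":0,"wz":0},{"x":36,"y":-28,"z":-8,"wx":0,"wy":0,"wz":0},{"x":36,"y":-28,"z":-8,"wx":0,"wy":0,"wz":0},{"x":36,"y":-28,"z":-8,"wx":0,"wy":0,"wz":0},{"x":36,"y":-28,"z":-8,"wx":0,"wy":0,"wz":0},{"x":36,"y":-28,"z":-8,"wx":0,"wy":0,"wz":0},{"x":36,"y":-28,"z":-8,"wx":0,"wy":0,"wz":0},{"x":36,"y":-28,"z":-8,"wx":0,"wy":0,"wz":0},{"x":36,"y":-28,"z":-6,"wx":0,"wy":0,"wz":0},{"x":36,"y":-28,"z":0,"wx":0,"wy":0,"wz":0}]' 0
```

```text
time_s: 2.5
position: [0.4508, -0.2105, 0.3025]
orientation: [3.096, 0.527, 0.003]
wrist_force: [1.0, -0.2, 0.2]
gripper_width: -0.0001
grasp_force: 0.0
```

```bash
python3 -m handwheel '[{"x":36,"y":-28,"z":0,"wx":0,"wy":0,"wz":0},{"x":36,"y":-28,"z":0,"wx":0,"wy":0,"wz":0},{"x":36,"y":-28,"z":0,"wx":0,"wy":0,"wz":0},{"x":36,"y":-28,"z":0,"wx":0,"wy":0,"wz":0},{"x":0,"y":0,"z":0,"wx":0,"wy":0,"wz":8},{"x":0,"y":0,"z":0,"wx":0,"wy":0,"wz":8},{"x":0,"y":0,"z":0,"wx":0,"wy":0,"wz":8},{"x":0,"y":0,"z":0,"wx":0,"wy":0,"wz":0},{"x":0,"y":0,"z":0,"wx":0,"wy":0,"wz":0}]'
python3 - <<'E'
from h import *
T=wpose();np.save("T1.npy",T);save("wrist","w2.png")
Z=dict(tin_rack=0,rail_mid=.062,back_board=.02,marker_tab=.087,tin=0,honey_jar=0,rack_tin_1=0,mug=0)
for n,z in Z.items():
    for r in viewer.tip_of(n,"wrist")[:4]:
        print(n,round(r["score"],2),np.round(r["point"]),np.round(watz(T,r["point"],z),3))
E
```

```text
time_s: 3.4
position: [0.5484, -0.0586, 0.3013]
orientation: [3.139, -0.121, 0.0]
wrist_force: [0.0, 0.3, 0.1]
gripper_width: 0.0
grasp_force: 0.0
tin_rack 0.94 [305. 106.] [ 0.632 -0.046  0.   ]
rail_mid 0.67 [301. 101.] [ 0.635 -0.045  0.062]
back_board 0.81 [305. 108.] [ 0.628 -0.047  0.02 ]
marker_tab 0.97 [147.  97.] [0.651 0.128 0.087]
tin 0.96 [446. 301.] [ 0.299 -0.258  0.   ]
tin 0.77 [435.  19.] [ 0.728 -0.227  0.   ]
tin 0.58 [457. 233.] [ 0.421 -0.27   0.   ]
tin 0.48 [354. 292.] [ 0.328 -0.102  0.   ]
honey_jar 0.73 [187. 246.] [0.432 0.161 0.   ]
rack_tin_1 0.57 [401. 137.] [ 0.578 -0.182  0.   ]
rack_tin_1 0.56 [201. 136.] [0.602 0.109 0.   ]
mug 0.65 [583.  97.] [ 0.614 -0.438  0.   ]
```

View pics/w2.png

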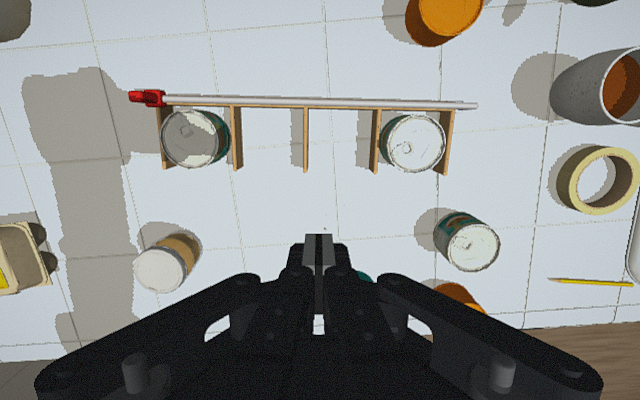

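The wrist view shows the rack with rail from (165,98) to (478,105), the marker at (147,97), the target tin at (470,240), and the honey jar at (170,265). Next I refine the rack pose, marker and tin.

Run:
```python
from h import *
T=np.load("T1.npy");im=cv2.imread("pics/w2.png");hsv=cv2.cvtColor(im,cv2.COLOR_BGR2HSV)
wood=(hsv[...,1]>70)&(hsv[...,0]>8)&(hsv[...,0]<25)
for r in(120,135,150,160,166,170):print(r,[c for c in range(150,470) if wood[r,c]])
for c in range(185,470,40):print(c,[tuple(im[r,c]) [1] for r in range(92,114)])
red=(im[...,2]>120)&(im[...,1]<70);ys,xs=np.where(red[80:120,100:200]);print("red",xs.min()+100,xs.max()+100,ys.min()+80,ys.max()+80)
print(im[105,465:492,1])
m=viewer.trace("marker","wrist")[0];yy,xx=np.where(m["mask"]);print("mk",xx.min(),xx.max(),yy.min(),yy.max())
for r in viewer.trace("tin","wrist"):
    yy,xx=np.where(r["mask"]);print("tin",round(r["score"],2),r["point"],xx.min(),xx.max(),yy.min(),yy.max())
```

```text
120 [157, 158, 159, 160, 161, 162, 163, 230, 231, 232, 233, 234, 235, 236, 237, 238, 239, 240, 303, 304, 305, 306, 307, 372, 373, 374, 375, 376, 377, 378, 379, 380, 439, 440, 441, 442, 443, 444, 445, 446, 447, 448, 449, 450, 451, 452, 453]
135 [159, 220, 221, 222, 223, 230, 231, 232, 233, 234, 235, 236, 237, 238, 239, 240, 303, 304, 305, 306, 307, 371, 372, 373, 374, 375, 376, 377, 378, 379, 382, 383, 384, 446, 447, 448, 449, 450, 451]
150 [161, 162, 221, 232, 233, 234, 235, 236, 237, 238, 239, 240, 241, 303, 304, 305, 306, 307, 370, 371, 372, 373, 374, 375, 376, 377, 378, 445, 446, 447, 448, 449]
160 [162, 163, 164, 165, 166, 167, 168, 169, 233, 234, 235, 236, 237, 238, 239, 240, 241, 303, 304, 305, 306, 307, 370, 371, 372, 373, 374, 375, 376, 377, 440, 441, 442, 443, 444, 445, 446, 447]
166 [162, 163, 164, 165, 166, 167, 168, 169, 170, 171, 172, 233, 234, 235, 236, 237, 238, 239, 240, 241, 303, 304, 305, 306, 369, 370, 371, 372, 373, 374, 375, 376, 435, 436, 437, 438, 439, 440, 441, 442, 443, 444, 445, 446, 447]
170 [233, 234, 235, 303, 304, 305, 306, 371, 372, 373, 374, 375, 376, 
[... 2343 characters left out ...]
), np.uint8(88), np.uint8(146), np.uint8(212), np.uint8(211)]
465 [np.uint8(207), np.uint8(207), np.uint8(209), np.uint8(207), np.uint8(210), np.uint8(209), np.uint8(212), np.uint8(208), np.uint8(210), np.uint8(216), np.uint8(186), np.uint8(157), np.uint8(190), np.uint8(209), np.uint8(204), np.uint8(175), np.uint8(130), np.uint8(104), np.uint8(182), np.uint8(219), np.uint8(213), np.uint8(212)]
red 128 160 90 105
[209 205 206 208 210 205 206 206 205 207 204 205 187 180 212 210 207 210
 207 210 209 212 209 211 210 209 208]
mk 129 166 90 107
tin 0.68 [455.3, 291.7] 435 485 282 313
tin 0.68 [444.0, 19.9] 406 483 0 46
tin 0.65 [465.2, 241.8] 433 502 212 273
tin 0.58 [365.4, 278.5] 358 371 272 281
```

```bash
cat >> h.py <<'E'
from scipy.optimize import least_squares
def wproj(T,P):
    c=viewer.get_calibration("wrist");q=(np.asarray(P)-T[:3,3])@T[:3,:3];return np.c_[c["fx"]*q[:,0]/q[:,2]+c["cx"],c["fy"]*q[:,1]/q[:,2]+c["cy"]]
def cylfit(T,bb,x0,r=.038,h=.058):
    a=np.linspace(0,2*np.pi,72);C=np.r_[np.c_[r*np.cos(a),r*np.sin(a),0*a],np.c_[r*np.cos(a),r*np.sin(a),0*a+h]]
    def f(p):
        u=wproj(T,C+[p[0],p[1],0]);return np.r_[u.min(0),u.max(0)]-np.array(bb)
    s=least_squares(f,x0);return s.x,s.fun
E
python3 - <<'E'
from h import *
T=np.load("T1.npy")
a=watz(T,(185,98.5),.062);b=watz(T,(425,104),.062);d=b-a;th=np.arctan2(d[0],-d[1]);print("rail",a,b,"yaw deg",np.degrees(th))
yx=-d/np.linalg.norm(d);xx=np.array([yx[1],-yx[0],0]);print(xx,yx)
m=watz(T,(305,160),.04); 
# intersection with rail
O=a+yx*((m-a)@yx);O[2]=0;print("origin",O,"front pt rack x",(m-O)@xx)
for c in((162,160),(233,160),(377.5,160),(448,160)):print(c,(watz(T,c,.04)-O)@yx)
print("tab L/R/T", [(watz(T,p,.105)-O)@np.c_[xx,yx] for p in((129,97),(129,90))])
print("tab tip",(watz(T,(147,97),.087)-O)@np.c_[xx,yx])
t,e=cylfit(T,(433,212,502,273),(.42,-.26));print("tin",t,e)
np.save("rack.npy",np.array([O,xx,yx]))
for rx,ry in((0,.225),(0,-.04),(-.044,-.048),(-.15,-.048)):print(rx,ry,O+rx*xx+ry*yx)
print("tin rack",(np.r_[t,0]-O)@np.c_[xx,yx])
E
```

```text
rail [0.64897776 0.09529017 0.062     ] [ 0.6203251  -0.19495437  0.062     ] yaw deg -5.637915845356685
[ 0.99516261 -0.09824148  0.        ] [ 0.09824148  0.99516261 -0.        ]
origin [ 0.63470531 -0.04928627  0.        ] front pt rack x -0.07443670476579517
(162, 160) 0.1930881339356352
(233, 160) 0.09724151649055165
(377.5, 160) -0.09796257023748187
(448, 160) -0.1932667963533645
tab L/R/T [array([-0.00197231,  0.18704434]), array([0.00514114, 0.18602829])]
tab tip [-0.00059808  0.17750325]
tin [ 0.41975415 -0.26942063] [-0.52674204 -0.84617983  0.46250025  0.86015052]
0 0.225 [0.65680965 0.17462532 0.        ]
0 -0.04 [ 0.63077565 -0.08909277  0.        ]
-0.044 -0.048 [ 0.58620257 -0.09273145  0.        ]
-0.15 -0.048 [ 0.48071533 -0.08231785  0.        ]
tin rack [-0.19228503 -0.24018661]
```

```bash
python3 -m handwheel '[{"x":0,"y":0,"z":0,"wx":0,"wy":0,"wz":1.2},{"x":13,"y":-35,"z":0,"wx":0,"wy":0,"wz":0},{"x":13,"y":-35,"z":0,"wx":0,"wy":0,"wz":0},{"x":13,"y":-35,"z":0,"wx":0,"wy":0,"wz":0},{"x":13,"y":-35,"z":0,"wx":0,"wy":0,"wz":0},{"x":13,"y":-35,"z":0,"wx":0,"wy":0,"wz":0},{"x":13,"y":-35,"z":0,"wx":0,"wy":0,"wz":0},{"x":7,"y":-33,"z":20,"wx":0,"wy":0,"wz":0},{"x":0,"y":0,"z":40,"wx":0,"wy":0,"wz":0},{"x":0,"y":0,"z":0,"wx":0,"wy":0,"wz":0}]' 0
python3 - <<'E'
from h import *
O,xx,yx=np.load("rack.npy");s=get_state();p=np.array(s["position"]);print((p-O)@np.c_[xx,yx],p[2],s["time_s"])
T=wpose();viewer.read_camera("wrist")
for r in viewer.tip_of("marker_tab","wrist"):print(r,(watz(T,r["point"],.087)-O)@np.c_[xx,yx])
E
```

```text
time_s: 4.95
position: [0.6549, 0.1745, 0.2355]
orientation: [3.134, -0.158, -0.014]
wrist_force: [-1.2, -0.8, -1.8]
gripper_width: 0.0
grasp_force: 0.0
[-0.00189551  0.22473145] 0.23551411029122105 4.95
{'point': [360.7, 183.1], 'score': 0.83} [-1.10722656e-04  1.81652752e-01]
{'point': [635.6, 296.9], 'score': 0.49} [-0.13104535 -0.1303187 ]
```

```bash
python3 -m handwheel '[{"x":0,"y":0,"z":35,"wx":0,"wy":0,"wz":0},{"x":0,"y":0,"z":40,"wx":0,"wy":0,"wz":0},{"x":0,"y":0,"z":40,"wx":0,"wy":0,"wz":0},{"x":1,"y":0,"z":30,"wx":0,"wy":0,"wz":0},{"x":1,"y":0,"z":10,"wx":0,"wy":0,"wz":0},{"x":0,"y":0,"z":0,"wx":0,"wy":0,"wz":0}]'
python3 - <<'E'
from h import *
O,xx,yx=np.load("rack.npy");s=get_state();p=np.array(s["position"]);print((p-O)@np.c_[xx,yx],p[2],s["time_s"])
save("scene","s1.png")
im=save("wrist","w3.png")
cv2.imwrite("pics/c3.png",np.hstack([cv2.resize(cv2.imread("pics/s1.png")[150:250,230:330],(400,400)),cv2.resize(cv2.imread("pics/w3.png")[100:340,200:440],(400,400))]))
E
```

```text
time_s: 5.65
position: [0.6604, 0.1733, 0.087]
orientation: [3.137, -0.163, 0.0]
wrist_force: [-0.8, 0.1, 0.4]
gripper_width: 0.0
grasp_force: 0.0
[0.003745   0.22407658] 0.08701856830152183 5.65
```

View pics/c3.png

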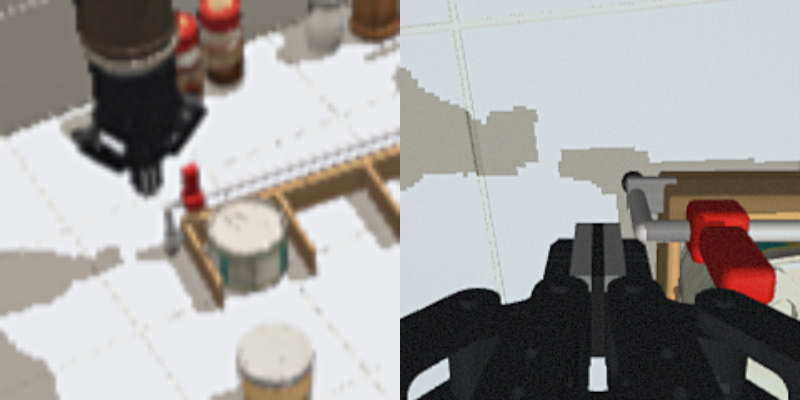

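The fingertip is just left of the red tab, above the rail end. Now I push to the right.

```bash
python3 -m handwheel '[{"x":-4,"y":5,"z":5,"wx":0,"wy":0,"wz":0},{"x":0,"y":15,"z":0,"wx":0,"wy":0,"wz":0},{"x":0,"y":20,"z":0,"wx":0,"wy":0,"wz":0},{"x":0,"y":20,"z":0,"wx":0,"wy":0,"wz":0},{"x":0,"y":20,"z":0,"wx":0,"wy":0,"wz":0},{"x":0,"y":20,"z":0,"wx":0,"wy":0,"wz":0},{"x":0,"y":20,"z":0,"wx":0,"wy":0,"wz":0},{"x":0,"y":15,"z":0,"wx":0,"wy":0,"wz":0},{"x":0,"y":5,"z":0,"wx":0,"wy":0,"wz":0},{"x":0,"y":0,"z":0,"wx":0,"wy":0,"wz":0}]'
python3 - <<'E'
from h import *
O,xx,yx=np.load("rack.npy");s=get_state();p=np.array(s["position"]);print((p-O)@np.c_[xx,yx],p[2],s["time_s"])
T=wpose();viewer.read_camera("wrist")
for r in viewer.tip_of("marker_tab","wrist")[:2]:print(r,(watz(T,r["point"],.087)-O)@np.c_[xx,yx])
E
```

```text
time_s: 6.75
position: [0.6415, 0.0336, 0.0815]
orientation: [3.137, -0.164, 0.0]
wrist_force: [-0.2, -0.1, 0.3]
gripper_width: 0.0
grasp_force: 0.0
[-0.00138798  0.08318301] 0.0814809195831995 6.75
{'point': [364.8, 253.4], 'score': 0.88} [-0.00118017  0.05980169]
```

```bash
python3 -m handwheel '[{"x":0,"y":10,"z":0,"wx":0,"wy":0,"wz":0},{"x":0,"y":15,"z":0,"wx":0,"wy":0,"wz":0},{"x":0,"y":15,"z":0,"wx":0,"wy":0,"wz":0},{"x":0,"y":15,"z":0,"wx":0,"wy":0,"wz":0},{"x":0,"y":15,"z":0,"wx":0,"wy":0,"wz":0},{"x":0,"y":12,"z":0,"wx":0,"wy":0,"wz":0},{"x":0,"y":8,"z":0,"wx":0,"wy":0,"wz":0},{"x":0,"y":4,"z":0,"wx":0,"wy":0,"wz":0},{"x":0,"y":2,"z":0,"wx":0,"wy":0,"wz":0},{"x":0,"y":0,"z":0,"wx":0,"wy":0,"wz":0}]'
python3 - <<'E'
from h import *
O,xx,yx=np.load("rack.npy");s=get_state();p=np.array(s["position"]);print((p-O)@np.c_[xx,yx],p[2],s["time_s"])
T=wpose();im=save("wrist","w4.png");cv2.imwrite("pics/c4.png",im[60:400,100:540,::-1])
for r in viewer.tip_of("marker_tab","wrist")[:2]:print(r,(watz(T,r["point"],.087)-O)@np.c_[xx,yx])
E
```

```text
time_s: 7.85
position: [0.6317, -0.0601, 0.0813]
orientation: [3.137, -0.16, -0.0]
wrist_force: [-0.2, 0.7, -0.3]
gripper_width: -0.0003
grasp_force: 0.0
[-0.00193932 -0.01104872] 0.08127109770059508 7.85
{'point': [363.4, 251.4], 'score': 0.56} [-0.00048428 -0.03365664]
```

View pics/c4.png

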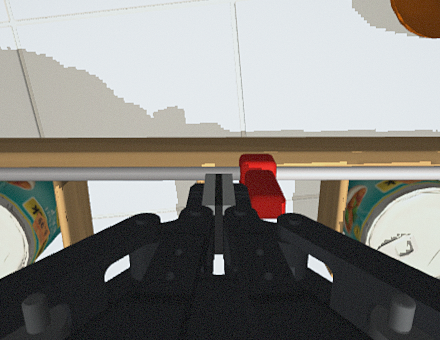

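```bash
python3 -m handwheel '[{"x":0,"y":5,"z":0,"wx":0,"wy":0,"wz":0},{"x":0,"y":5,"z":0,"wx":0,"wy":0,"wz":0},{"x":0,"y":2,"z":0,"wx":0,"wy":0,"wz":0},{"x":0,"y":0,"z":0,"wx":0,"wy":0,"wz":0},{"x":0,"y":-10,"z":0,"wx":0,"wy":0,"wz":0},{"x":0,"y":0,"z":-30,"wx":0,"wy":0,"wz":0},{"x":-20,"y":0,"z":-40,"wx":0,"wy":0,"wz":0},{"x":-30,"y":20,"z":-35,"wx":0,"wy":0,"wz":0},{"x":-30,"y":20,"z":-25,"wx":0,"wy":0,"wz":0},{"x":0,"y":0,"z":0,"wx":0,"wy":0,"wz":0}]'
cat > look.py <<'E'
from h import *
import sys
O,xx,yx=np.load("rack.npy");B=np.c_[xx,yx]
s=get_state();p=np.array(s["position"]);print("tcp",(p-O)@B,p[2],s["time_s"])
T=wpose();im=save("wrist",sys.argv[1]+".png");np.save(sys.argv[1]+".npy",T)
red=((im[...,0]>110)&(im[...,1]<60)&(im[...,2]<70)).astype(np.uint8)
n,l,st,c=cv2.connectedComponentsWithStats(red)
for i in range(1,n):
    if st[i,4]>80:
        x,y,w,h,a=st[i];print("red",st[i],"z.105 left/right cols",[(watz(T,(u,y+h-3),.105)-O)@B for u in(x,x+w)])
for r in viewer.tip_of("marker_tab","wrist")[:2]:print(r,(watz(T,r["point"],.087)-O)@B)
hsv=cv2.cvtColor(im,cv2.COLOR_RGB2HSV);wood=(hsv[...,1]>70)&(hsv[...,0]>8)&(hsv[...,0]<25)
for rx in(-.06,-.075):
  for ry in(.096,0,-.096):
    u=wproj(T,[O+xx*rx+yx*ry+[0,0,.04]])[0];r=int(round(u[1]))
    if 0<=r<400:print("div pred",u.round(1),[q for q in range(int(u[0])-14,int(u[0])+15) if 0<=q<640 and wood[r,q]])
for r in viewer.trace("tin","wrist"):
    yy,q=np.where(r["mask"]);bb=(q.min(),yy.min(),q.max(),yy.max());t,e=cylfit(T,bb,(.42,-.26));print("tin",round(r["score"],2),bb,t,(np.r_[t,0]-O)@B,e.round(1))
E
python3 look.py w5
```

```text
time_s: 8.95
position: [0.5465, -0.096, 0.2149]
orientation: [3.135, -0.165, 0.006]
wrist_force: [0.5, -0.2, -0.3]
gripper_width: -0.0001
grasp_force: 0.0
tcp [-0.08318706 -0.05511902] 0.2149372771484005 8.95
red [297  89  21  22 422] z.105 left/right cols [array([-0.00919217, -0.03891801]), array([-0.00929876, -0.0559025 ])]
{'point': [308.7, 96.0], 'score': 0.56} [ 0.00124562 -0.04803729]
div pred [175.1 161.1] [161, 173, 174, 175, 176, 177, 178, 179, 180, 181, 182, 183, 184, 185, 186, 187, 188, 189]
div pred [265.5 160.5] [263, 264, 265, 266, 267, 268, 269, 270, 271, 272]
div pred [355.9 159.9] [350, 351, 352, 353, 354, 355, 356, 357]
div pred [176.9 175. ] [175, 176, 177, 178, 179, 180, 181, 182, 183, 184, 185, 186, 187, 188, 189, 190]
div pred [266.3 174.4] [264, 265, 266, 267, 268, 269, 270, 271, 272, 273]
div pred [355.5 173.8] [349, 350, 351, 352, 353, 354, 355, 356, 357]
tin 0.96 (np.int64(430), np.int64(230), np.int64(516), np.int64(308)) [ 0.41981911 -0.26780393] [-0.19237921 -0.23857134] [-0.6 -0.9  0.6  1. ]
tin 0.73 (np.int64(313), np.int64(316), np.int64(324), np.int64(334)) [ 0.35974407 -0.07737735] [-0.27087143 -0.05496779] [-26.5 -30.9  26.6  32.3]
tin 0.69 (np.int64(387), np.int64(0), np.int64(463), np.int64(27)) [ 0.68819591 -0.2119225 ] [ 0.06920947 -0.1565945 ] [-11.8 -32.1   9.7  45.9]
```

The marker stands at rack y ≈ -0.048, within about 1 mm of the middle of gap 3. Next I go behind the tin, on its right side.

```bash
python3 -m handwheel '[{"x":-12,"y":24,"z":0,"wx":0,"wy":0,"wz":0},{"x":-18,"y":37,"z":0,"wx":0,"wy":0,"wz":0},{"x":-18,"y":37,"z":0,"wx":0,"wy":0,"wz":0},{"x":-18,"y":37,"z":0,"wx":0,"wy":0,"wz":0},{"x":-18,"y":37,"z":0,"wx":0,"wy":0,"wz":0},{"x":-18,"y":37,"z":0,"wx":0,"wy":0,"wz":0},{"x":-18,"y":37,"z":0,"wx":0,"wy":0,"wz":0},{"x":0,"y":0,"z":0,"wx":0,"wy":0,"wz":0}]' 40
python3 -c "
from h import *
print(get_state()['qpos'])"
```

```text
time_s: 9.9
position: [0.4004, -0.3309, 0.2097]
orientation: [3.136, -0.171, -0.005]
wrist_force: [0.6, -0.1, -0.6]
gripper_width: 0.0399
grasp_force: 0.0
[ 0.74696737  0.29890709 -0.20356208  1.84249732  0.07317963  1.00959645
 -1.16691563]
```

```bash
python3 -m handwheel '[{"x":0,"y":0,"z":0,"wx":0,"wy":0,"wz":-8},{"x":0,"y":0,"z":0,"wx":0,"wy":0,"wz":-8},{"x":0,"y":0,"z":0,"wx":0,"wy":0,"wz":-8},{"x":0,"y":0,"z":0,"wx":0,"wy":0,"wz":-8},{"x":0,"y":0,"z":0,"wx":0,"wy":0,"wz":-8},{"x":0,"y":0,"z":0,"wx":0,"wy":0,"wz":-8},{"x":0,"y":0,"z":0,"wx":0,"wy":0,"wz":-8},{"x":0,"y":0,"z":0,"wx":0,"wy":0,"wz":-8},{"x":0,"y":0,"z":0,"wx":0,"wy":0,"wz":-8},{"x":0,"y":0,"z":0,"wx":0,"wy":0,"wz":-8}]'
cat > rel.py <<'E'
from h import *
import sys
O,xx,yx=np.load("rack.npy");B=np.c_[xx,yx];s=get_state();p=np.array(s["position"]);M=R.from_rotvec(s["orientation"]).as_matrix()
print("tcp rack",(p-O)@B,"z",p[2],"yaw deg",np.degrees(np.arctan2(M[1,0],M[0,0])),"tilt",M[:,2])
if len(sys.argv)>2:
    t=O+xx*float(sys.argv[1])+yx*float(sys.argv[2]);t[2]=p[2];print("target in tool mm",(M.T@(t-p))*1e3)
E
python3 rel.py -.1924 -.2390
```

```text
time_s: 10.9
position: [0.4048, -0.3249, 0.21]
orientation: [-2.498, -1.902, -0.001]
wrist_force: [0.2, -1.0, -0.5]
gripper_width: 0.0401
grasp_force: 0.0
tcp rack [-0.20174941 -0.29682256] z 0.20997709587508204 yaw deg 74.58850148733117 tilt [-6.06908232e-04  1.98188258e-03 -9.99997852e-01]
target in tool mm [58.57036067 -0.60184456  0.10312844]
```

```bash
python3 -m handwheel '[{"x":-4,"y":0,"z":25,"wx":0,"wy":0,"wz":0},{"x":0,"y":0,"z":40,"wx":0,"wy":0,"wz":0},{"x":0,"y":0,"z":40,"wx":0,"wy":0,"wz":0},{"x":0,"y":0,"z":40,"wx":0,"wy":0,"wz":0},{"x":0,"y":0,"z":30,"wx":0,"wy":0,"wz":0},{"x":0,"y":0,"z":12,"wx":0,"wy":0,"wz":0},{"x":0,"y":0,"z":0,"wx":0,"wy":0,"wz":0},{"x":0,"y":0,"z":0,"wx":0,"wy":0,"wz":0}]'
python3 rel.py -.1924 -.2390
```

```text
time_s: 11.7
position: [0.4036, -0.3298, 0.0247]
orientation: [2.505, 1.895, 0.001]
wrist_force: [-0.0, 1.1, 1.1]
gripper_width: 0.0401
grasp_force: 0.0
tcp rack [-0.20245583 -0.30183188] z 0.024731695109525113 yaw deg 74.19533183522684 tilt [ 8.04660611e-04 -6.02434198e-06 -9.99999676e-01]
target in tool mm [ 6.36202922e+01 -1.19275665e+00  1.26485749e-02]
```

```bash
python3 -m handwheel '[{"x":6,"y":0,"z":0,"wx":0,"wy":0,"wz":0},{"x":8,"y":-1,"z":0,"wx":0,"wy":0,"wz":0},{"x":6,"y":0,"z":0,"wx":0,"wy":0,"wz":0},{"x":8,"y":0,"z":0,"wx":0,"wy":0,"wz":0},{"x":12,"y":0,"z":0,"wx":0,"wy":0,"wz":0},{"x":14,"y":0,"z":0,"wx":0,"wy":0,"wz":0},{"x":14,"y":0,"z":0,"wx":0,"wy":0,"wz":0},{"x":12,"y":0,"z":0,"wx":0,"wy":0,"wz":0},{"x":6,"y":0,"z":0,"wx":0,"wy":0,"wz":0},{"x":0,"y":0,"z":0,"wx":0,"wy":0,"wz":0}]'
python3 rel.py
python3 - <<'E'
from h import *
T=wpose();a=save("wrist","w6.png");b=save("scene","s6.png")
cv2.imwrite("pics/c6.png",np.hstack([cv2.resize(a,(480,300)),cv2.resize(b[140:270,270:410],(300,300))])[:,:,::-1])
E
```

```text
time_s: 12.7
position: [0.4255, -0.2458, 0.0243]
orientation: [-2.505, -1.896, -0.001]
wrist_force: [-0.3, -1.0, 0.5]
gripper_width: 0.0395
grasp_force: 0.0
tcp rack [-0.18892234 -0.21610604] z 0.02428762198062569 yaw deg 74.24501146156834 tilt [ 3.69964788e-04  2.84170832e-04 -9.99999891e-01]
```

View pics/c6.png

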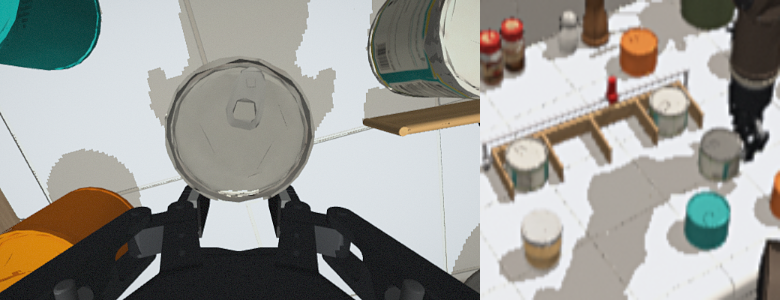

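The tin sits centred in the two-finger cradle, upright, and the rack and marker are undisturbed. I continue.

```bash
python3 -m handwheel '[{"x":8,"y":0,"z":0,"wx":0,"wy":0,"wz":0},{"x":14,"y":0,"z":0,"wx":0,"wy":0,"wz":0},{"x":16,"y":0,"z":0,"wx":0,"wy":0,"wz":0},{"x":16,"y":0,"z":0,"wx":0,"wy":0,"wz":0},{"x":16,"y":0,"z":0,"wx":0,"wy":0,"wz":0},{"x":16,"y":0,"z":0,"wx":0,"wy":0,"wz":0},{"x":16,"y":0,"z":0,"wx":0,"wy":0,"wz":0},{"x":12,"y":0,"z":0,"wx":0,"wy":0,"wz":0},{"x":6,"y":0,"z":0,"wx":0,"wy":0,"wz":0},{"x":0,"y":0,"z":0,"wx":0,"wy":0,"wz":0}]'
python3 rel.py; python3 look.py w7 | grep tin
```

```text
time_s: 13.8
position: [0.458, -0.1303, 0.0241]
orientation: [-2.505, -1.896, -0.001]
wrist_force: [0.3, -0.0, -0.0]
gripper_width: 0.04
grasp_force: 0.0
tcp rack [-0.16788428 -0.09793638] z 0.024098158569024128 yaw deg 74.24942948764657 tilt [ 8.48943801e-05  5.68406878e-04 -9.99999835e-01]
tin 0.63 (np.int64(218), np.int64(72), np.int64(418), np.int64(271)) [ 0.46925255 -0.08850798] [-0.1607992 -0.0552863] [-3.  -1.3  3.   2.5]
tin 0.63 (np.int64(0), np.int64(180), np.int64(166), np.int64(368)) [ 0.3556162  -0.10871018] [-0.27190116 -0.08655459] [-28.6   1.6  42.8   6.6]
```

```bash
python3 -m handwheel '[{"x":4,"y":0,"z":0,"wx":0,"wy":0,"wz":0},{"x":3,"y":0,"z":0,"wx":0,"wy":0,"wz":0},{"x":0,"y":0,"z":0,"wx":0,"wy":0,"wz":0},{"x":-10,"y":0,"z":0,"wx":0,"wy":0,"wz":0},{"x":-25,"y":0,"z":0,"wx":0,"wy":0,"wz":0},{"x":-10,"y":0,"z":-30,"wx":0,"wy":0,"wz":0},{"x":0,"y":0,"z":-40,"wx":0,"wy":0,"wz":0},{"x":0,"y":0,"z":-40,"wx":0,"wy":0,"wz":0},{"x":0,"y":0,"z":-40,"wx":0,"wy":0,"wz":0},{"x":0,"y":0,"z":-30,"wx":0,"wy":0,"wz":0}]'
python3 -m handwheel '[{"x":0,"y":0,"z":0,"wx":0,"wy":0,"wz":8},{"x":0,"y":0,"z":0,"wx":0,"wy":0,"wz":8},{"x":0,"y":0,"z":0,"wx":0,"wy":0,"wz":8},{"x":0,"y":0,"z":0,"wx":0,"wy":0,"wz":8},{"x":0,"y":0,"z":0,"wx":0,"wy":0,"wz":8},{"x":0,"y":0,"z":0,"wx":0,"wy":0,"wz":8},{"x":0,"y":0,"z":0,"wx":0,"wy":0,"wz":8},{"x":0,"y":0,"z":0,"wx":0,"wy":0,"wz":8},{"x":0,"y":0,"z":0,"wx":0,"wy":0,"wz":8},{"x":0,"y":0,"z":0,"wx":0,"wy":0,"wz":8}]' 36
python3 rel.py -.220 -.048; python3 look.py w8
```

```text
time_s: 14.95
position: [0.4475, -0.1688, 0.2067]
orientation: [2.506, 1.892, 0.002]
wrist_force: [-0.1, -0.6, -0.6]
gripper_width: 0.0399
grasp_force: 0.0
time_s: 15.95
position: [0.447, -0.1687, 0.2041]
orientation: [3.137, -0.17, -0.0]
wrist_force: [0.7, 0.2, 0.3]
gripper_width: 0.0358
grasp_force: 0.0
tcp rack [-0.17504253 -0.13732107] z 0.20410229326939347 yaw deg -6.203931002058286 tilt [-5.55602098e-05 -6.26970925e-05 -9.99999996e-01]
target in tool mm [-4.58376541e+01 -8.88725933e+01 -3.85177387e-03]
tcp [-0.17504253 -0.13732107] 0.20410229326939347 15.95
{'point': [48.8, 217.4], 'score': 0.41} [-0.19474233  0.1088431 ]
div pred [70.6 66.4] [56, 57, 69, 70, 71, 72, 73, 74, 75, 76, 77, 78, 79, 80, 81, 82, 83, 84]
div pred [171.8  65.4] [170, 171, 172, 173, 174, 175, 176, 177, 178, 179, 180, 181, 182, 183, 184, 185]
div pred [273.1  64.4] [270, 271, 272, 273, 274, 275, 276, 277, 278, 279]
div pred [74.1 83.3] [72, 73, 74, 75, 76, 77, 79, 81, 82, 83, 84, 85, 86, 87, 88]
div pred [174.   82.3] [172, 173, 174, 175, 176, 177, 178, 179, 180, 181, 182, 183, 184, 185, 186, 187]
div pred [273.9  81.3] [271, 272, 273, 274, 275, 276, 277, 278, 279, 280]
tin 0.95 (np.int64(391), np.int64(256), np.int64(431), np.int64(284)) [ 0.33177989 -0.26037695] [-0.28072219 -0.2398294 ] [-21.4 -26.9  18.2  27.8]
tin 0.62 (np.int64(270), np.int64(246), np.int64(303), np.int64(323)) [ 0.32745556 -0.12109324] [-0.29870904 -0.10164428] [-18.2  -2.4  18.2   3.7]
tin 0.57 (np.int64(191), np.int64(132), np.int64(275), np.int64(209)) [ 0.47000103 -0.08403974] [-0.16049331 -0.05076615] [-1.  -1.2  1.1  1.2]
```

```bash
python3 -m handwheel '[{"x":-14,"y":-28,"z":0,"wx":0,"wy":0,"wz":-0.6},{"x":-14,"y":-30,"z":0,"wx":0,"wy":0,"wz":0},{"x":-12,"y":-29,"z":0,"wx":0,"wy":0,"wz":0},{"x":0,"y":0,"z":0,"wx":0,"wy":0,"wz":0},{"x":0,"y":0,"z":0,"wx":0,"wy":0,"wz":0}]' 36
python3 rel.py -.216 -.049
python3 look.py w9
python3 - <<'E'
from h import *
a=cv2.imread("pics/w9.png");cv2.imwrite("pics/w9b.png",a)
E
```

```text
time_s: 16.6
position: [0.4158, -0.0777, 0.2043]
orientation: [3.138, -0.137, 0.001]
wrist_force: [0.1, -0.1, -0.7]
gripper_width: 0.0356
grasp_force: 0.0
tcp rack [-0.21502753 -0.04977836] z 0.20432490891766514 yaw deg -4.993971326833311 tilt [ 4.85434855e-04 -4.36236908e-04 -9.99999787e-01]
target in tool mm [-9.63659256e-01 -7.89241257e-01 -8.12250711e-04]
tcp [-0.21502753 -0.04977836] 0.20432490891766514 16.6
div pred [159.8  14.5] [146, 154, 157, 158, 159, 160, 161, 162, 163, 164, 165, 166, 167, 168, 169, 170, 171, 172, 173]
div pred [265.3  15.9] [263, 264, 265, 266, 267, 268, 269, 270, 271, 272]
div pred [370.5  17.3] [362, 363, 364, 365, 366, 367, 368, 369, 370, 371, 372, 378, 379]
div pred [161.8  32.8] [159, 160, 161, 162, 163, 164, 165, 166, 167, 168, 169, 170, 171, 172, 173, 174, 175]
div pred [265.8  34.2] [263, 264, 265, 266, 267, 268, 269, 270, 271, 272, 273]
div pred [369.5  35.5] [361, 362, 363, 364, 365, 366, 367, 368, 369, 370, 371]
tin 0.94 (np.int64(310), np.int64(212), np.int64(374), np.int64(292)) [ 0.33264041 -0.09602985] [-0.29601154 -0.07619277] [-3.8 -1.   3.8  1.2]
tin 0.64 (np.int64(281), np.int64(88), np.int64(359), np.int64(169)) [ 0.47018799 -0.08439995] [-0.16027187 -0.05110625] [-1.3 -0.8  1.3  1. ]
tin 0.6 (np.int64(440), np.int64(229), np.int64(530), np.int64(307)) [ 0.29799079 -0.25942266] [-0.31444159 -0.24219922] [-1.2 -2.3  1.   2.3]
```

View pics/w9b.png

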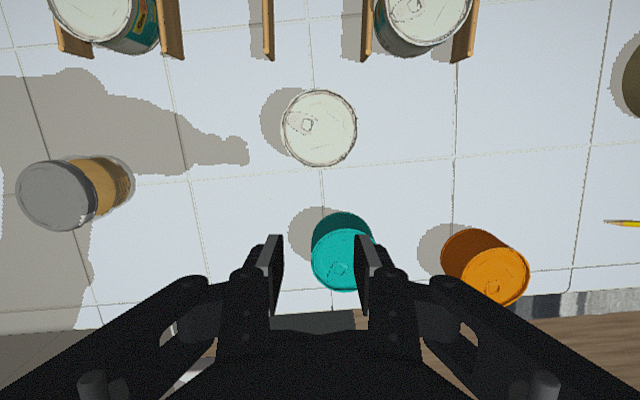

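The tin at (319,128) is in line with gap 3, between the dividers at columns 266 and 369. The turquoise look-alike at (342,255) lies behind the fingers, about 28 mm clear of the descent point. Descending.

```bash
python3 -m handwheel '[{"x":0,"y":0,"z":25,"wx":0,"wy":0,"wz":0.6},{"x":0,"y":0,"z":40,"wx":0,"wy":0,"wz":0},{"x":0,"y":0,"z":40,"wx":0,"wy":0,"wz":0},{"x":0,"y":0,"z":35,"wx":0,"wy":0,"wz":0},{"x":0,"y":0,"z":25,"wx":0,"wy":0,"wz":0},{"x":0,"y":0,"z":15,"wx":0,"wy":0,"wz":0},{"x":0,"y":0,"z":0,"wx":0,"wy":0,"wz":0}]'
python3 rel.py -.1603 -.051
```

```text
time_s: 17.45
position: [0.4147, -0.0784, 0.0223]
orientation: [-3.137, 0.161, 0.006]
wrist_force: [-0.6, -0.6, 0.0]
gripper_width: 0.0363
grasp_force: 0.0
tcp rack [-0.21609892 -0.05054761] z 0.022283278040037185 yaw deg -5.867915115241436 tilt [-3.78474361e-03  2.21843507e-04 -9.99992813e-01]
target in tool mm [55.79989021  0.22842672 -0.2113108 ]
```

```bash
python3 -m handwheel '[{"x":6,"y":0,"z":0,"wx":0,"wy":0,"wz":0},{"x":6,"y":0,"z":0,"wx":0,"wy":0,"wz":0},{"x":10,"y":-0.5,"z":0,"wx":0,"wy":0,"wz":0},{"x":14,"y":-0.5,"z":0,"wx":0,"wy":0,"wz":0},{"x":14,"y":-0.5,"z":0,"wx":0,"wy":0,"wz":0},{"x":14,"y":-0.5,"z":0,"wx":0,"wy":0,"wz":0},{"x":14,"y":-0.5,"z":0,"wx":0,"wy":0,"wz":0},{"x":12,"y":0,"z":0,"wx":0,"wy":0,"wz":0},{"x":6,"y":0,"z":0,"wx":0,"wy":0,"wz":0},{"x":0,"y":0,"z":0,"wx":0,"wy":0,"wz":0}]'
python3 rel.py -.044 -.048; python3 look.py w10|grep -v pred
```

```text
time_s: 18.45
position: [0.5129, -0.0851, 0.0244]
orientation: [-3.137, 0.16, -0.003]
wrist_force: [-0.7, -0.7, 0.3]
gripper_width: 0.0361
grasp_force: 0.0
tcp rack [-0.11769043 -0.0475903 ] z 0.02443261851758846 yaw deg -5.855832456569744 tilt [ 1.67803146e-03  5.78919647e-06 -9.99998592e-01]
target in tool mm [73.69134765  0.12944655  0.12294487]
tcp [-0.11769043 -0.0475903 ] 0.02443261851758846 18.45
tin 0.89 (np.int64(218), np.int64(70), np.int64(419), np.int64(270)) [ 0.55615164 -0.08971961] [-0.07420145 -0.04795498] [-2.3 -1.   2.3  1.9]
tin 0.52 (np.int64(0), np.int64(0), np.int64(639), np.int64(209)) [ 0.58426307 -0.09299084] [-0.04590463 -0.04844867] [ 209.6  -28.3 -209.2   -4.4]
```

```bash
python3 -m handwheel '[{"x":5,"y":0,"z":0,"wx":0,"wy":0,"wz":0},{"x":6,"y":0,"z":0,"wx":0,"wy":0,"wz":0},{"x":6,"y":0,"z":0,"wx":0,"wy":0,"wz":0},{"x":5,"y":0,"z":0,"wx":0,"wy":0,"wz":0},{"x":3,"y":0,"z":0,"wx":0,"wy":0,"wz":0},{"x":2,"y":0,"z":0,"wx":0,"wy":0,"wz":0},{"x":0,"y":0,"z":0,"wx":0,"wy":0,"wz":0}]'
python3 -m handwheel '[{"x":1,"y":0,"z":0,"wx":0,"wy":0,"wz":0},{"x":1,"y":0,"z":0,"wx":0,"wy":0,"wz":0},{"x":0,"y":0,"z":0,"wx":0,"wy":0,"wz":0}]'
python3 rel.py
```

```text
time_s: 19.3
position: [0.5388, -0.0878, 0.0241]
orientation: [-3.137, 0.16, -0.001]
wrist_force: [-0.2, -0.3, 0.3]
gripper_width: 0.036
grasp_force: 0.4
time_s: 19.6
position: [0.5391, -0.0878, 0.024]
orientation: [3.137, -0.16, -0.004]
wrist_force: [-5.9, 0.5, 3.2]
gripper_width: 0.0362
grasp_force: 3.1
tcp rack [-0.09134425 -0.04774655] z 0.023972012487297016 yaw deg -5.843917138979373 tilt [-2.35430524e-03 -3.89318772e-05 -9.99997228e-01]
```

```bash
python3 -m handwheel '[{"x":1,"y":0,"z":0,"wx":0,"wy":0,"wz":0},{"x":1,"y":0,"z":0,"wx":0,"wy":0,"wz":0},{"x":0,"y":0,"z":0,"wx":0,"wy":0,"wz":0}]'
python3 look.py w11|grep -v pred
```

```text
time_s: 19.9
position: [0.5392, -0.0879, 0.0238]
orientation: [3.137, -0.16, -0.009]
wrist_force: [-11.9, 1.0, 8.5]
gripper_width: 0.0361
grasp_force: 6.6
tcp [-0.09123322 -0.04781858] 0.023763961112380994 19.9
red [ 267    0   81   15 1032] z.105 left/right cols [array([-0.00677424, -0.03888961]), array([-0.00681436, -0.05347921])]
red [ 277   20   68   47 1284] z.105 left/right cols [array([-0.01541656, -0.0403452 ]), array([-0.01545431, -0.05311715])]
{'point': [310.1, 7.5], 'score': 0.58} [-0.00051469 -0.04626995]
tin 0.57 (np.int64(218), np.int64(74), np.int64(419), np.int64(272)) [ 0.58156326 -0.09242486] [-0.04864698 -0.04815067] [-2.9 -1.8  2.9  3.3]
```

The tin is firmly against the back board: the force rises with no further motion. I retreat straight back, then up, and check.

```bash
python3 -m handwheel '[{"x":-6,"y":0,"z":0,"wx":0,"wy":0,"wz":0},{"x":-12,"y":0,"z":0,"wx":0,"wy":0,"wz":0},{"x":-20,"y":0,"z":0,"wx":0,"wy":0,"wz":0},{"x":-20,"y":0,"z":0,"wx":0,"wy":0,"wz":0},{"x":0,"y":0,"z":-30,"wx":0,"wy":0,"wz":0},{"x":0,"y":0,"z":-40,"wx":0,"wy":0,"wz":0},{"x":0,"y":0,"z":-40,"wx":0,"wy":0,"wz":0},{"x":0,"y":0,"z":-40,"wx":0,"wy":0,"wz":0},{"x":0,"y":0,"z":-40,"wx":0,"wy":0,"wz":0},{"x":0,"y":0,"z":0,"wx":0,"wy":0,"wz":0}]'
python3 -m handwheel '[{"x":15,"y":0,"z":-20,"wx":0,"wy":0,"wz":0},{"x":0,"y":0,"z":0,"wx":0,"wy":0,"wz":0}]'
python3 look.py w12|grep -v pred
```

```text
time_s: 21.05
position: [0.4876, -0.0823, 0.2194]
orientation: [3.136, -0.16, 0.016]
wrist_force: [0.9, 0.6, -0.5]
gripper_width: 0.0362
grasp_force: 0.0
time_s: 21.25
position: [0.5018, -0.0839, 0.2359]
orientation: [3.137, -0.161, 0.008]
wrist_force: [0.4, -0.1, 0.6]
gripper_width: 0.0359
grasp_force: 0.0
tcp [-0.12882821 -0.04754942] 0.2358959680049539 21.25
red [306  35  21  27 379] z.105 left/right cols [array([-0.01448518, -0.03790263]), array([-0.01454443, -0.05559528])]
{'point': [315.6, 46.7], 'score': 0.61} [-0.00118705 -0.04593031]
{'point': [394.2, 105.9], 'score': 0.24} [-0.05175362 -0.11893893]
tin 0.82 (np.int64(315), np.int64(265), np.int64(368), np.int64(333)) [ 0.33704674 -0.09616719] [-0.29161303 -0.07589656] [-4.4 -3.8  4.3  4. ]
tin 0.8 (np.int64(460), np.int64(278), np.int64(479), np.int64(345)) [ 0.299397   -0.26113083] [-0.31287438 -0.24376097] [-31.6  -3.4  27.3   5.6]
tin 0.74 (np.int64(306), np.int64(35), np.int64(327), np.int64(64)) [ 0.62831303 -0.09552922] [-0.00181839 -0.04664724] [-28.1 -24.2  28.2  35. ]
tin 0.57 (np.int64(283), np.int64(65), np.int64(355), np.int64(142)) [ 0.58095092 -0.09314685] [-0.04918544 -0.04892933] [-1.1 -0.3  1.1  0.4]
```

View pics/w12.png

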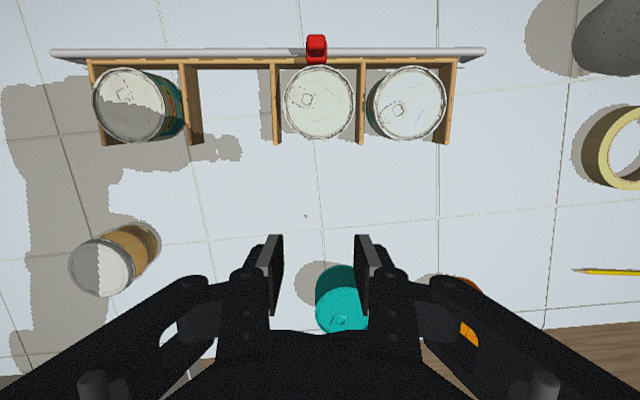

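The tin is in gap 3 against the back, level with the neighbouring tins at top row about 66. The marker at column 316 is over the gap middle (about 318), and everything else is in place.

```bash
python3 -c "
from plant import job
print(job.sign_off())"
```

```text
the job is handed in; nothing more can be done
None
```

Job handed in at about 21 s on the robot clock: the marker stands over the middle of gap 3 (within about 2 mm by camera), and the tin was pushed upright into gap 3 against the back board, with nothing else touched.

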